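Index the filling carousel to the missed cup

ROBOT

A 7-joint arm with a two-finger parallel gripper is mounted at the origin on a cart in front of the work surface, level with it; the furniture and walls round the work are solid. World frame = base frame: x ahead of the robot, y to its left, z up, the work surface at z = 0. Lengths are in mm, angles in rad, forces in N, time in s.
With the tool pointing down it reaches from about 425 to 875 mm from the base axis. Payload 8.4 kg.
Tool frame: the origin (TCP) lies between the finger pads; the fingertips stand ahead of it and the grasp point (between the pads) lies 11 mm behind it (robot.tcp_to_tips is the x of the fingertips in the tool frame, in mm); x points along the fingers, z is the direction in which the jaws open and shut, and the axes are right-handed (so a half turn about x gives the same grasp; the last joint's range is limited). The gripper opens to 87 mm and grips with 3 to 60 N. Pads are 19 mm wide; open, the fingers measure 117 mm over their backs; the gripper's body (75 mm by 190 mm) begins 51 mm behind the grasp point.
Start: joints at [1.223, 0.333, 0.04, 1.465, -0.013, 1.343, -0.059], TCP at [160.035, -629.962, 230.546] pointing down, gripper open.
Joint ranges: [-2.58, 2.58], [-0.38, 2.09], [-1.3, 1.39], [0.25, 2.4], [-1.5, 4.64], [0.08, 2.09], [-2.65, 2.65]. Speed limits (rad/s): [2.22, 2.22, 2.79, 2.79, 3.14, 3.14, 3.14].

INTERFACE

Orientations are given as a 3x3 rotation matrix whose columns are the frame's x, y, z axes.
In Python, from cell import robot, optics, order gives the robot as it stands. The module is installed in compiled form; this text tells all that it offers.
- The arm moves only by the tool play_rows, never from a script. Its argument "motion" is a list of rows, each an object with "slide": the shift along the tool's x, y, z in cm, a list of three; "twist": the turn, a rotation vector about the tool's x, y, z in rad, a list of three; "fingers": the opening in per cent of the stroke, from 0 (shut) to 100 (fully open). In form: [{"slide": [tx, ty, tz], "twist": [rx, ry, rz], "fingers": fingers}, ...]. A call has 1 to 8 rows; each row is the pose to reach, as a shift and turn from the pose commanded when the call began, along the tool's axes at that moment; what a row does not reach only later rows make up. A row lasts 1/12 s, in which the tool goes at most 41.7 mm and 7.16 degrees, less where a joint would pass 70% of its speed; a pose out of reach is approached as far as the arm can. A call with a gripper value outside its range is refused whole. The fingers move at their own pace and stop on an object; "grip_force" is the grip in N (left out, the last holds). Time passes only in rows, so rows that repeat a pose let the fingers close. It gives the time, the measured TCP pose, the force and the opening at its end, in the units of the state.
- robot.sense(): the state, without advancing time (a new reading comes with each control period).
- optics.read_camera(name): name is "scene" or "side" or "wrist"; returns the picture (384x512x3 uint8, red, green, blue); there is no depth.
- optics.camera_params(name): a dict with "K" (3x3 intrinsics, pixels), "D" ([k1, k2, p1, p2, k3] as OpenCV has them; the pictures are not rectified), "origin" and "attitude" of the camera in the world; the wrist camera has in their place "mount" (4x4, takes a point from camera to tool coordinates, whose origin is the TCP and whose axes are the tool frame's). Camera axes: x right, y down, z forward; pixel columns grow to the right and rows downward; lengths in mm; the calibration is good to about 2 mm. A picture is of the moment at which its call begins: read the wrist's pose just before it. camera_params takes no time and is no camera call.
- order.finish_job(): hands the job in, once; it reports no verdict.
Trained networks look in the newest picture that a camera, given by its name, has taken for a name from the list of things; names that differ only in an ending like _2 or _b are one class to them, and where a whole thing is asked for, a point or a joint stands for the part that bears it (a point fixed in the world has none). Each returns a list of dicts, best first, with "conf" (0 to 1); they miss things now and then, are a little off and sometimes report something else, mostly with a low value. They report only what shows in the picture. A call takes as long as a camera call.
- optics.recognise(camera, name): "pixel" ([row, column] in pixels, amid what is visible of it).
- optics.trace(camera, name): "region" (384x512 bool, what is visible of it) and "pixel" ([row, column] in pixels, amid what is visible of it).
- optics.place_of(camera, name): "pixel" ([row, column] in pixels: a listed point, or the origin of a listed thing).
The state is a dict: "time_s": time; "joint_positions": joint angles; "qvel": joint speeds; "joint_torque": joint torques, N m; "position": TCP position; "orientation": TCP orientation; "contact_force": force on the tool from outside, world axes, zero at the start; "moment": the same for the moment, N m; "finger_gap": finger opening in mm.
Only numpy, scipy, OpenCV 4.12 (cv2) and the standard library are available. Lean on these libraries where they do the work, as an engineer would, in place of code of your own. Each camera call takes 0.05 s, during which the arm holds its last target. There are 200 camera calls.

TASK

One cup on the filling carousel was missed and is still empty. Pull up the sprung index plunger and park it with a quarter turn of its T-handle, push the turntable round (its upright pegs are there for that) until the empty cup stands centred under the funnel's nozzle, then turn the handle back and let the plunger drop fully home in its notch. Do not touch or tip any of the cups, and leave the mill, carton and jars beside the carousel undisturbed.

Things in the scene. Friction and masses are not known exactly. Their poses are not given: they have to be found in the camera images.
- carousel: fixed aluminium stand of the filling carousel; origin on the table top, on the turntable's vertical axis; its +x points to the funnel, its -x to the plunger, on the side nearer the robot. The plunger stands 146 mm from the axis on an arm 40 mm wide, whose post (outer face 199 mm from the axis) stands outside the rim
- funnel_top (a point): centre of the steel funnel's open top, 261 mm above the table, 104 mm wide; the cone narrows to 34 mm at 185 mm height, 82 mm from the turntable's axis. Its column (20 mm thick, 255 mm tall) stands 205 mm from the axis on the same line. Fixed to the stand
- turntable (a joint): angle of the turntable on the stand, 0 at the start, positive counter-clockwise from above; turns without end, stiffly, and stays where it is left. Locked while the plunger is in a notch; six notches 1.047 rad apart, so it locks at every multiple of 1.047
- turntable_hub (a point): point on the turntable's axis at the height of its top face, 85 mm above the table; axes turn with the turntable. White disc with a notched steel rim, 304 mm wide. Six nests (raised rings 65 mm wide, 4 mm high) 82 mm from the axis at 0, 60, .. 300 degrees in this frame, the one at 180 vacant. Notches 13 mm wide, 12 mm deep, in the rim at the same angles
- peg_top (a point): top of one of six upright steel pegs on the turntable, 12 mm thick with a 16 mm ball on top; this one stands at 30 degrees in the turntable's frame, the others at 90, 150, 210, 270, 330, all 118 mm from the axis, tops 150 mm above the table. Cup rims are 123 mm above the table, so fingertips 130 to 135 mm above the table clear the cups and still push a peg
- plunger (a joint): lift of the sprung index plunger, m: 0 fully home in a notch, 0.009 when its tip rides on the rim between notches, about 0.0115 parked, 0.020 at the top stop. The spring pulls it down with 4.5 N at 0 and 7.3 N at the top
- t_handle (a joint): turn of the plunger's T-handle, rad: 0 home, 1.571 parked, positive counter-clockwise from above, a stop at each end. Its cross pin stands in a deep slot at 0, so it turns only when lifted 15 mm or more; let down at 1.571 the pin rests in a shallow groove and holds the plunger up. To release: lift to 15 mm or more, turn back to 0, let down
- handle_grip (a point): centre of the T-handle's black bar, 12 mm thick (along this frame's x), 34 mm long (along y), 26 mm high; on the plunger's axis, 149 mm above the table when home, 160 mm when parked. The sleeve below it ends 130 mm above the table. Moves and turns with the handle
- nozzle_tip (a point): centre of the lower end of the funnel's nozzle (16 mm wide), 142 mm above the table; the empty cup must come under it
- empty_cup: the missed cup: empty bare steel cup, 68 mm wide at the rim, 42 mm tall; origin at the centre of its underside, in a nest 60 or 120 degrees to either side of the nozzle. Not to be touched
- filled_cup_0: filled steel cup, 67 mm wide at the rim, 42 mm tall, full of yellow custard; origin at the centre of its underside; under the nozzle at the start. Not to be touched
- filled_cup_1: filled steel cup, 67 mm wide at the rim, 42 mm tall, full of yellow custard; origin at the centre of its underside; in a nest to one side. Not to be touched
- filled_cup_2: filled steel cup, 67 mm wide at the rim, 42 mm tall, full of yellow custard; origin at the centre of its underside; in a nest to one side. Not to be touched
- filled_cup_3: filled steel cup, 67 mm wide at the rim, 42 mm tall, full of yellow custard; origin at the centre of its underside; in a nest to one side. Not to be touched
- pepper_mill: wooden pepper mill, 58 mm wide, 170 mm tall, standing right of the carousel; origin at the centre of its underside; leave alone
- mini_carton: small drink carton with a straw, 42 x 59 mm, 195 mm tall with the straw; origin at the centre of its underside; leave alone
- spice_a: spice jar, 45 mm wide, 105 mm tall; origin at the centre of its underside; leave alone
- flour_jar: glass jar with a yellow lid, 66 mm wide, 120 mm tall; origin at the centre of its underside; leave alone

How it is judged:
By the outcome, as a careful person would: the job done as asked, in the order asked, and still so for the second after the job is handed in, with the robot touching nothing.
It also fails if it takes over 72 s, if anything falls off the work surface, if the arm or the gripper's body presses on something with over 40 N, if the wrist force passes 120 N, or if a joint passes its speed limit or range.

## Working session

There is one attempt and no reset: what is moved stays moved. The work goes in short steps, Python scripts to look and compute and a tool call to move; the robot and the scene stay as the last step left them, time stands still between calls to the robot, and variables do not carry over. Pictures are saved under pics/ and viewed, on a budget of 10 in all, crops included, one or two more only if the job needs it, and the job is handed in when it is done.

Besides the shell and the picture viewer there is one more tool, called after "Emit:" as a command line: name --argument value ..., lists and objects as JSON in quotes. play_rows: Moves the arm, as the interface text tells. Its arguments: {"type":"object","properties":{"motion":{"type":"array","items":{"type":"object","properties":{"slide":{"type":"array","items":{"type":"number"}},"twist":{"type":"array","items":{"type":"number"}},"fingers":{"type":"number"}}}},"grip_force":{"type":"number"}},"required":["motion"]}

```bash
mkdir -p pics; cat > h.py <<'E'
import numpy as np, cv2
from cell import robot, optics, order
def save(cam,fn):
    im=optics.read_camera(cam); cv2.imwrite('pics/'+fn,im[:,:,::-1]); return im
def cam(name,s=None):
    p=optics.camera_params(name); K=np.array(p['K'],float);D=np.array(p['D'],float)
    if 'mount' in p:
        s=s or robot.sense(); M=np.array(p['mount'],float); R=np.array(s['orientation']);t=np.array(s['position'])
        return K,D,R@M[:3,:3],R@M[:3,3]+t
    return K,D,np.array(p['attitude'],float),np.array(p['origin'],float)
def ray(c,px):
    K,D,R,t=c
    u=cv2.undistortPoints(np.array([[[px[1],px[0]]]],float),K,D)[0,0]
    return t,R@np.array([u[0],u[1],1])
def atz(c,px,z):
    t,d=ray(c,px); return t+d*(z-t[2])/d[2]
def proj(c,P):
    K,D,R,t=c
    return cv2.projectPoints(np.atleast_2d(P).astype(float),cv2.Rodrigues(R.T)[0],-R.T@t,K,D)[0][:,0,::-1]
E
python3 - <<'E'
from h import *
np.set_printoptions(precision=1,suppress=True)
s=robot.sense(); print(s['orientation'],s['position'],robot.tcp_to_tips,s['contact_force'],s['finger_gap'])
a=save('scene','s0.png'); b=save('side','d0.png')
cv2.imwrite('pics/both.png',cv2.resize(np.hstack([a,b])[:,:,::-1],(800,300),interpolation=cv2.INTER_AREA))
Z=dict(carousel=0,funnel_top=261,turntable_hub=85,peg_top=150,handle_grip=149,nozzle_tip=142,empty_cup=89,filled_cup_0=89,pepper_mill=0,mini_carton=0,spice_a=0,flour_jar=0)
for cn in ('scene','side'):
    c=cam(cn); print(cn,c[3])
    for n,z in Z.items():
        for r in optics.place_of(cn,n)[:6 if n in('peg_top','filled_cup_0') else 2]:
            print(n,round(r['conf'],2),np.array(r['pixel']),atz(c,r['pixel'],z))
E
```

```text
[[-0.   1.   0.2]
 [ 0.   0.2 -1. ]
 [-1.  -0.  -0. ]] [ 159.9 -629.6  229.7] 8.0 [0.1 0.2 0.4] 87.17002030265422
scene [-46.8 818.5 819.4]
carousel 0.79 [243.5 210.3] [594.  225.3   0. ]
carousel 0.61 [139.3 181.1] [1004.6  -66.9    0. ]
funnel_top 0.66 [139.7 184.8] [662.1 211.2 261. ]
turntable_hub 0.68 [218.9 208.3] [588.2 230.2  85. ]
peg_top 0.82 [186.8 160.7] [695.8 269.8 150. ]
handle_grip 0.49 [227.3 251. ] [445.9 245.  149. ]
nozzle_tip 0.66 [184.2 184.6] [668.7 221.  142. ]
empty_cup 0.7 [240.7 196. ] [554.8 303.1  89. ]
filled_cup_0 0.95 [200.8 219.7] [610.  167.8  89. ]
filled_cup_0 0.75 [222.1 177.2] [632.1 286.4  89. ]
filled_cup_0 0.71 [202.1 187.8] [666.1 219.8  89. ]
filled_cup_0 0.66 [212.7 243.1] [537.1 166.1  89. ]
pepper_mill 0.7 [230.1 322.5] [409.8  12.9   0. ]
mini_carton 0.59 [220.3 298.1] [479.   20.8   0. ]
mini_carton 0.37 [220.8 213. ] [647.1 159.9   0. ]
spice_a 0.97 [205.2 355.5] [ 396.3 -125.3    0. ]
flour_jar 0.68 [198.7 320.3] [484.5 -89.8   0. ]
side [ 379.5 -650.5  724.2]
carousel 0.64 [222.1 261.2] [591.1 221.1   0. ]
funnel_top 0.61 [151.3 288.3] [661.9 202.1 261. ]
turntable_hub 0.93 [198.6 259.7] [588.1 234.4  85. ]
peg_top 0.72 [172.  294.6] [708.3 265.4 150. ]
peg_top 0.71 [315.6 211.4] [ 389.4 -218.5  150. ]
peg_top 0.62 [189.4 246.4] [538.9 198.3 150. ]
handle_grip 0.38 [183.1 208.1] [431.9 257.2 149. ]
nozzle_tip 0.68 [184.  289.5] [675.9 212.7 142. ]
empty_cup 0.77 [191. 244.] [546.4 280.8  89. ]
filled_cup_0 0.86 [211.7 249.6] [542.3 168.8  89. ]
filled_cup_0 0.82 [187.4 268.9] [630.5 285.1  89. ]
filled_cup_0 0.73 [195.6 287.4] [676.6 227.1  89. ]
filled_cup_0 0.72 [215.8 278. ] [619.9 132.5  89. ]
pepper_mill 0.82 [276.9 213.3] [411.   17.4   0. ]
spice_a 0.98 [319.6 210.7] [ 389.1 -116.8    0. ]
flour_jar 0.74 [299.9 240.2] [468.9 -73.3   0. ]
flour_jar 0.65 [189.2 268.8] [662.4 404.4   0. ]
```

View pics/both.png

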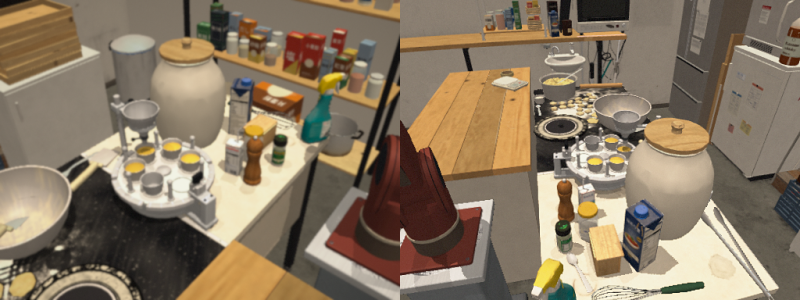

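```bash
python3 - <<'E'
from h import *
np.set_printoptions(precision=2,suppress=True)
a=cv2.imread('pics/s0.png')[120:300,120:390]; b=cv2.imread('pics/d0.png')[100:300,160:360]
cv2.imwrite('pics/z.png',np.hstack([cv2.resize(a,(420,280),interpolation=3),cv2.resize(b,(380,280),interpolation=3)]) if 0 else cv2.resize(a,(800,533),interpolation=3))
p=optics.camera_params('wrist'); print(p['mount'],p['K'])
print(robot.sense()['orientation'])
for cn,px in (('scene',(173,243)),('side',(300,345))): print('crock',atz(cam(cn),px,0))
# carousel pose fit from axis line points
E
```

```text
[[  -0.     -0.3     0.95 -154.4 ]
 [   0.     -0.95   -0.3    82.47]
 [   1.      0.      0.      0.62]
 [   0.      0.      0.      1.  ]] [[335.01   0.   255.09]
 [  0.   335.01 195.64]
 [  0.     0.     1.  ]]
[[-0.    0.97  0.25]
 [ 0.    0.25 -0.97]
 [-1.    0.   -0.  ]]
crock [725.95 -49.55   0.  ]
crock [ 729.19 -129.14    0.  ]
```

View pics/z.png

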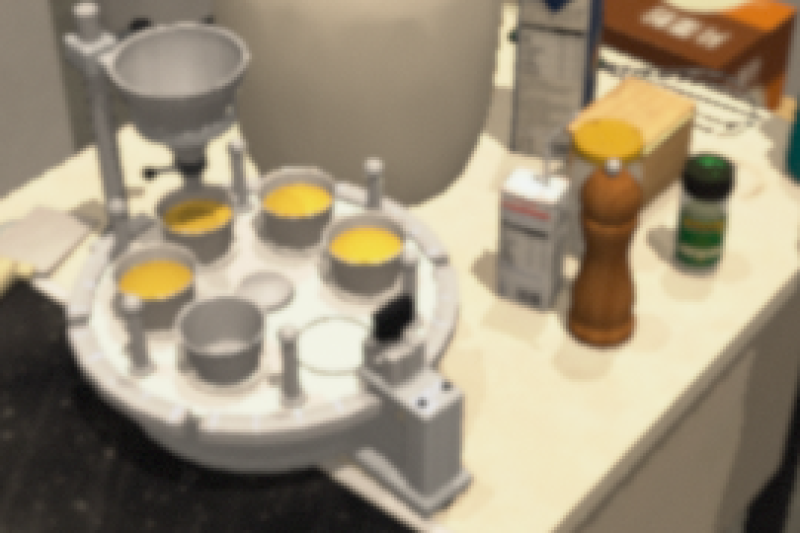

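Emit:
play_rows --motion '[{"slide":[-4,0,0]},{"slide":[-8,0,0]},{"slide":[-12,0,0]},{"slide":[-16,1,-1]},{"slide":[-17,4,-3.8]},{"slide":[-17,6.9,-6.7]},{"slide":[-17,9.8,-9.6]},{"slide":[-17,12.7,-12.5]}]'

```text
schema error: expected keys slide, twist, fingers
```

Emit:
play_rows --motion '[{"slide":[0,3,-2.9]},{"slide":[0,6,-5.8]},{"slide":[0,9,-8.7]},{"slide":[0,12,-11.6]},{"slide":[0,14.9,-14.3]},{"slide":[0,17.5,-17.4]},{"slide":[0,20.1,-20.5]},{"slide":[0,22.8,-23.5]}]'

```text
schema error: expected keys slide, twist, fingers
```

Emit:
play_rows --motion '[{"slide":[0,1.9,-3.5]},{"slide":[0,3.8,-7]},{"slide":[0,5.7,-10.5]},{"slide":[0,7.6,-14],"twist":[-0.1,0,0]},{"slide":[0,9.3,-17.6],"twist":[-0.2,0,0]},{"slide":[0,10.7,-21],"twist":[-0.3,0,0]},{"slide":[0,12.1,-24.4],"twist":[-0.4,0,0]},{"slide":[0,13.4,-27.6],"twist":[-0.5,0,0]}]'

```text
schema error: expected keys slide, twist, fingers
```

Emit:
play_rows --motion '[{"slide":[-4,0,0],"twist":[0,0,0],"fingers":50},{"slide":[-8,0,0],"twist":[0,0,0],"fingers":50},{"slide":[-12,0,0],"twist":[0,0,0],"fingers":50},{"slide":[-16,1,-1],"twist":[0,0,0],"fingers":50},{"slide":[-17,4,-3.8],"twist":[0,0,0],"fingers":50},{"slide":[-17,6.9,-6.7],"twist":[0,0,0],"fingers":50},{"slide":[-17,9.8,-9.6],"twist":[0,0,0],"fingers":50},{"slide":[-17,12.7,-12.5],"twist":[0,0,0],"fingers":50}]'

```text
time_s: 1.97
position: [253.1, -475.9, 400.9]
orientation: [[0.0, 0.969, 0.246], [-0.001, 0.246, -0.969], [-1.0, 0.0, 0.001]]
contact_force: [0.1, -0.5, 0.5]
finger_gap: 45.8
```

Emit:
play_rows --motion '[{"slide":[0,3,-2.9],"twist":[0,0,0],"fingers":50},{"slide":[0,6,-5.8],"twist":[0,0,0],"fingers":50},{"slide":[0,9,-8.7],"twist":[0,0,0],"fingers":50},{"slide":[0,12,-11.6],"twist":[0,0,0],"fingers":50},{"slide":[0,14.9,-14.3],"twist":[0,0,0],"fingers":50},{"slide":[0,17.5,-17.4],"twist":[0,0,0],"fingers":50},{"slide":[0,20.1,-20.5],"twist":[0,0,0],"fingers":50},{"slide":[0,22.8,-23.5],"twist":[0,0,0],"fingers":50}]'

```text
time_s: 2.63
position: [415.8, -191.6, 400.9]
orientation: [[0.001, 0.969, 0.246], [-0.001, 0.246, -0.969], [-1.0, 0.0, 0.001]]
contact_force: [1.5, -1.0, 0.3]
finger_gap: 43.9
```

Emit:
play_rows --motion '[{"slide":[0,1.9,-3.5],"twist":[0,0,0],"fingers":50},{"slide":[0,3.8,-7],"twist":[0,0,0],"fingers":50},{"slide":[0,5.7,-10.5],"twist":[0,0,0],"fingers":50},{"slide":[0,7.6,-14],"twist":[-0.1,0,0],"fingers":50},{"slide":[0,9.3,-17.6],"twist":[-0.2,0,0],"fingers":50},{"slide":[0,10.7,-21],"twist":[-0.3,0,0],"fingers":50},{"slide":[0,12.1,-24.4],"twist":[-0.4,0,0],"fingers":50},{"slide":[0,13.4,-27.6],"twist":[-0.5,0,0],"fingers":50}]'

```text
time_s: 3.3
position: [477.2, 109.1, 400.9]
orientation: [[0.001, 0.729, 0.685], [-0.0, 0.685, -0.729], [-1.0, 0.001, 0.001]]
contact_force: [1.5, -0.5, 0.7]
finger_gap: 43.7
```

Emit:
play_rows --motion '[{"slide":[0,2.6,-2.4],"twist":[-0.1,0,0],"fingers":50},{"slide":[0,5.2,-4.8],"twist":[-0.2,0,0],"fingers":50},{"slide":[0,7.8,-7.2],"twist":[-0.3,0,0],"fingers":50},{"slide":[0,10.4,-9.6],"twist":[-0.4,0,0],"fingers":50},{"slide":[0,12.9,-12],"twist":[-0.5,0,0],"fingers":50},{"slide":[0,12.9,-12],"twist":[-0.6,0,0],"fingers":50},{"slide":[0,12.9,-12],"twist":[-0.65,0,0],"fingers":50},{"slide":[0,12.9,-12],"twist":[-0.65,0,0],"fingers":50}]'

```text
time_s: 3.97
position: [489.9, 283.4, 400.3]
orientation: [[-0.001, 0.167, 0.986], [0.0, 0.986, -0.167], [-1.0, 0.0, -0.001]]
contact_force: [-0.3, -0.6, 0.6]
finger_gap: 43.4
```

```bash
python3 - <<'E'
from h import *
np.set_printoptions(precision=1,suppress=True)
s=robot.sense(); print(s['position'],np.array(s['joint_positions']))
a=save('wrist','w0.png'); c=cam('wrist',s); print(c[3])
Z=dict(turntable_hub=85,peg_top=150,handle_grip=149,nozzle_tip=142,empty_cup=89,filled_cup_0=89)
for n,z in Z.items():
    for r in optics.place_of('wrist',n)[:6]: print(n,round(r['conf'],2),np.array(r['pixel']),atz(c,r['pixel'],z))
for r in optics.trace('wrist','handle_grip')[:1]:
    m=r['region']; ys,xs=np.nonzero(m)
    pts=np.array([atz(c,(y,x),162)[:2] for y,x in zip(ys,xs)])
    u,w,vt=np.linalg.svd(pts-pts.mean(0),full_matrices=False); print(r['conf'],r['pixel'],len(xs),pts.mean(0),vt[0],w)
E
```

```text
[489.9 283.4 400.3] [ 0.2  0.2 -1.   1.3  0.2  1.7 -0.9]
[504.5 363.5 554.7]
peg_top 0.63 [141.6 425.1] [696.1 272.7 150. ]
peg_top 0.48 [222.3 355.7] [605.5 182.1 150. ]
handle_grip 0.8 [197.2 224.5] [444.1 243.5 149. ]
nozzle_tip 0.66 [188.1 403.4] [671.4 215.4 142. ]
empty_cup 0.72 [131.3 298.2] [553.4 302.2  89. ]
filled_cup_0 0.98 [223.6 301.4] [540.5 166.1  89. ]
filled_cup_0 0.63 [220.7 356.9] [622.7 157.   89. ]
filled_cup_0 0.59 [125.6 358.2] [635.2 296.2  89. ]
0.62 [195.7, 226.5] 328 [446.7 248.1] [-0.2 -1. ] [198.4  69.2]
```

View pics/w0.png

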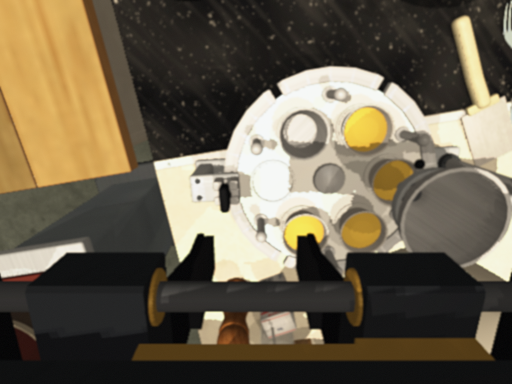

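```bash
python3 - <<'E'
from h import *
from scipy.optimize import least_squares
np.set_printoptions(precision=1,suppress=True)
rd=np.radians
def pol(r,a,z): return [r*np.cos(rd(a)),r*np.sin(rd(a)),z]
obs=[]
W=cam('wrist',dict(position=[489.9,283.4,400.3],orientation=robot.sense()['orientation']));S=cam('scene');D=cam('side')
for px,P in [((141.6,425.1),[205-0,0,0]) ][:0]: pass
obs+=[(W,(197.2,224.5),pol(146,180,149)),(W,(188.1,403.4),pol(82,0,142)),(W,(131.3,298.2),pol(82,120,89)),(W,(223.6,301.4),pol(82,240,89)),(W,(220.7,356.9),pol(82,300,89)),(W,(125.6,358.2),pol(82,60,89)),(W,(181,271),pol(82,180,87)),(W,(178,330),pol(0,0,90)),
(S,(139.7,184.8),pol(82,0,261)),(S,(218.9,208.3),pol(0,0,85)),(S,(186.8,160.7),pol(118,30,150)) ,(S,(227.3,251),pol(146,180,149)),(S,(184.2,184.6),pol(82,0,142)),(S,(240.7,196),pol(82,120,89)),(S,(222.1,177.2),pol(82,60,89)),(S,(202.1,187.8),pol(82,0,89)),(S,(212.7,243.1),pol(82,240,89)),
(D,(151.3,288.3),pol(82,0,261)),(D,(198.6,259.7),pol(0,0,85)),(D,(183.1,208.1),pol(146,180,149)),(D,(184,289.5),pol(82,0,142)),(D,(211.7,249.6),pol(82,240,89)),(D,(187.4,268.9),pol(82,60,89)),(D,(195.6,287.4),pol(82,0,89)),(W,(145,258),pol(118,150,148)),(W,(94,336),pol(118,90,148)),(W,(222,263),pol(118,210,148))]
def res(x,full=0):
    a=np.array([[np.cos(x[2]),-np.sin(x[2])],[np.sin(x[2]),np.cos(x[2])]]);o=[]
    for c,px,P in obs:
        P=np.array(P);P[:2]=a@P[:2]+x[:2]; o.append(proj(c,P)[0]-px)
    return np.array(o) if full else np.ravel(o)
f=least_squares(res,[588,231,-.17],loss='soft_l1',f_scale=1.5)
print(f.x); print(res(f.x,1))
x=f.x
print('plunger',x[0]-146*np.cos(x[2]),x[1]-146*np.sin(x[2]),'yaw',np.degrees(x[2]))
E
```

```text
[588.4 228.2  -0.1]
[[-0.9 -0.8]
 [-3.1 -1.3]
 [-1.6  1.3]
 [ 2.1 -0.2]
 [ 2.1 -0.7]
 [ 0.7  1.3]
 [ 0.   0.8]
 [ 0.4 -0.8]
 [ 0.2 -5. ]
 [-0.5  0.5]
 [ 0.9 -2. ]
 [ 0.5  0.9]
 [-0.6  0.3]
 [-0.1 -0.5]
 [ 0.8 -4. ]
 [-0.8 -0.8]
 [-1.2  0.3]
 [-2.9  1. ]
 [ 1.1  0.6]
 [ 1.7  4.2]
 [-0.8 -2.5]
 [ 1.4 -0.5]
 [-1.7  1.3]
 [ 1.7 -1.3]
 [ 3.  -2.5]
 [-1.7  4.6]
 [14.8 -2.4]]
plunger 443.4106124100872 244.99432899726085 yaw -6.601948168850309
```

Emit:
play_rows --motion '[{"slide":[3,-1.6,-1.4],"twist":[-0.05,0,0],"fingers":45},{"slide":[6.5,-3.2,-2.8],"twist":[-0.05,0,0],"fingers":45},{"slide":[10,-4.5,-3.9],"twist":[-0.05,0,0],"fingers":45},{"slide":[14,-4.5,-3.9],"twist":[-0.05,0,0],"fingers":45},{"slide":[17.5,-4.5,-3.9],"twist":[-0.05,0,0],"fingers":45},{"slide":[17.5,-4.5,-3.9],"twist":[-0.05,0,0],"fingers":45},{"slide":[17.5,-4.5,-3.9],"twist":[-0.05,0,0],"fingers":45}]'

```text
time_s: 4.95
position: [443.5, 244.4, 225.4]
orientation: [[-0.002, 0.122, 0.993], [-0.001, 0.993, -0.122], [-1.0, -0.001, -0.002]]
contact_force: [0.1, 0.5, 1.0]
finger_gap: 39.2
```

```bash
python3 - <<'E'
from h import *
np.set_printoptions(precision=1,suppress=True)
s=robot.sense(); print(s['position'],s['contact_force'])
a=save('wrist','w1.png'); c=cam('wrist',s); print(c[3])
Z=dict(turntable_hub=85,peg_top=150,handle_grip=149,empty_cup=89)
for n,z in Z.items():
    for r in optics.place_of('wrist',n)[:3]: print(n,round(r['conf'],2),np.array(r['pixel']),atz(c,r['pixel'],z))
for r in optics.trace('wrist','handle_grip')[:1]:
    m=r['region']; ys,xs=np.nonzero(m)
    pts=np.array([atz(c,(y,x),162)[:2] for y,x in zip(ys,xs)])
    rect=cv2.minAreaRect(pts.astype(np.float32)); print(r['conf'],r['pixel'],len(xs),pts.mean(0),rect)
cv2.imwrite('pics/w1c.png',cv2.resize(a[:,:,::-1],(800,600),interpolation=3))
E
```

```text
[443.5 244.4 225.4] [0.1 0.5 1. ]
[454.6 325.3 379.8]
turntable_hub 0.67 [182. 419.] [592. 229.  85.]
peg_top 0.5 [324.2 299.7] [468.  140.6 150. ]
peg_top 0.44 [248.8 446.2] [583.4 195.  150. ]
handle_grip 0.8 [207.4 253.8] [443.1 245.  149. ]
empty_cup 0.82 [104.1 377. ] [553.7 302.7  89. ]
0.82 [206.9, 257.8] 902 [445.  248.7] ((445.01593017578125, 250.15185546875), (42.93886184692383, 13.040266990661621), 83.54669189453125)
```

View pics/w1c.png

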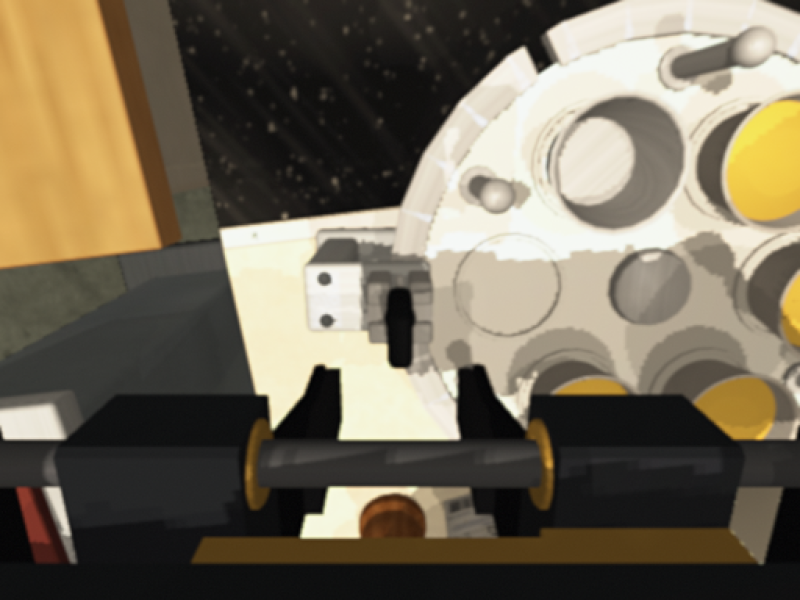

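Emit:
play_rows --motion '[{"slide":[3,0.05,0.05],"twist":[0,0,0],"fingers":45},{"slide":[6,0.05,0.05],"twist":[0,0,0],"fingers":45},{"slide":[8.3,0.05,0.05],"twist":[0,0,0],"fingers":45},{"slide":[8.3,0.05,0.05],"twist":[0,0,0],"fingers":45}]' --grip_force 25

```text
time_s: 5.58
position: [443.0, 244.1, 139.4]
orientation: [[-0.005, 0.122, 0.993], [-0.002, 0.993, -0.122], [-1.0, -0.002, -0.005]]
contact_force: [-0.7, -1.2, 0.7]
finger_gap: 39.2
```

Emit:
play_rows --motion '[{"slide":[0,0,0],"twist":[0,0,0],"fingers":0},{"slide":[0,0,0],"twist":[0,0,0],"fingers":0},{"slide":[0,0,0],"twist":[0,0,0],"fingers":0},{"slide":[0,0,0],"twist":[0,0,0],"fingers":0},{"slide":[0,0,0],"twist":[0,0,0],"fingers":0},{"slide":[0,0,0],"twist":[0,0,0],"fingers":0}]'

```text
time_s: 6.08
position: [443.8, 245.9, 143.6]
orientation: [[-0.001, 0.121, 0.993], [-0.0, 0.993, -0.121], [-1.0, -0.0, -0.001]]
contact_force: [-7.4, 0.1, 8.1]
finger_gap: 11.3
```

Emit:
play_rows --motion '[{"slide":[-0.6,0,-0.03],"twist":[0,0,0],"fingers":0},{"slide":[-1.2,0,-0.03],"twist":[0,0,0],"fingers":0},{"slide":[-1.8,0,-0.03],"twist":[0,0,0],"fingers":0},{"slide":[-1.8,0,-0.03],"twist":[0,0,0],"fingers":0},{"slide":[-1.8,0,-0.03],"twist":[0,0,0],"fingers":0}]'

```text
time_s: 6.5
position: [443.7, 245.9, 160.7]
orientation: [[-0.001, 0.121, 0.993], [0.0, 0.993, -0.121], [-1.0, 0.0, -0.001]]
contact_force: [-2.5, 4.7, -8.5]
finger_gap: 12.2
```

Emit:
play_rows --motion '[{"slide":[0,0,0],"twist":[-0.1,0,0],"fingers":0},{"slide":[0,0,0],"twist":[-0.2,0,0],"fingers":0},{"slide":[0,0,0],"twist":[-0.3,0,0],"fingers":0},{"slide":[0,0,0],"twist":[-0.4,0,0],"fingers":0},{"slide":[0,0,0],"twist":[-0.5,0,0],"fingers":0},{"slide":[0,0,0],"twist":[-0.6,0,0],"fingers":0},{"slide":[0,0,0],"twist":[-0.7,0,0],"fingers":0},{"slide":[0,0,0],"twist":[-0.8,0,0],"fingers":0}]'

```text
time_s: 7.17
position: [442.5, 245.5, 160.0]
orientation: [[-0.003, -0.632, 0.775], [-0.0, 0.775, 0.632], [-1.0, 0.002, -0.003]]
contact_force: [-6.9, 2.8, -8.3]
finger_gap: 12.1
```

Emit:
play_rows --motion '[{"slide":[0,0,0],"twist":[-0.1,0,0],"fingers":0},{"slide":[0,0,0],"twist":[-0.2,0,0],"fingers":0},{"slide":[0,0,0],"twist":[-0.3,0,0],"fingers":0},{"slide":[0,0,0],"twist":[-0.4,0,0],"fingers":0},{"slide":[0,0,0],"twist":[-0.5,0,0],"fingers":0},{"slide":[0,0,0],"twist":[-0.6,0,0],"fingers":0},{"slide":[0,0,0],"twist":[-0.7,0,0],"fingers":0},{"slide":[0,0,0],"twist":[-0.79,0,0],"fingers":0}]'

```text
time_s: 7.83
position: [441.9, 244.4, 159.4]
orientation: [[-0.005, -0.995, 0.097], [-0.002, 0.097, 0.995], [-1.0, 0.005, -0.003]]
contact_force: [-9.9, 0.4, -6.6]
finger_gap: 11.7
```

Emit:
play_rows --motion '[{"slide":[0,0,0],"twist":[0,0,0],"fingers":0},{"slide":[0,0,0],"twist":[0,0,0],"fingers":0}]'

```text
time_s: 8.0
position: [441.9, 244.4, 159.4]
orientation: [[-0.005, -0.995, 0.102], [-0.002, 0.102, 0.995], [-1.0, 0.005, -0.003]]
contact_force: [-9.1, 0.4, -7.4]
finger_gap: 11.8
```

```bash
python3 - <<'E'
from h import *
s=robot.sense();print(s['moment'],s['contact_force'],s['position'],np.round(s['joint_positions'],2))
E
```

```text
[ 0.24438509  1.89174626 -0.18191945] [-9.09510203  0.37395172 -7.44781633] [441.92426696 244.42854946 159.40765397] [ 0.48  0.29 -1.21  1.86  0.29  1.2   0.64]
```

Emit:
play_rows --motion '[{"slide":[0.3,0,0],"twist":[0,0,0],"fingers":0},{"slide":[0.6,0,0],"twist":[0,0,0],"fingers":0},{"slide":[0.6,0,0],"twist":[0,0,0],"fingers":0},{"slide":[0.6,0,0],"twist":[0,0,0],"fingers":0}]'

```text
time_s: 8.33
position: [442.2, 244.5, 154.7]
orientation: [[-0.004, -0.995, 0.103], [-0.003, 0.103, 0.995], [-1.0, 0.004, -0.004]]
contact_force: [-13.0, -3.6, 9.0]
finger_gap: 11.6
```

Emit:
play_rows --motion '[{"slide":[0,0,0],"twist":[0,0,0],"fingers":45},{"slide":[0,0,0],"twist":[0,0,0],"fingers":45},{"slide":[0,0,0],"twist":[0,0,0],"fingers":45},{"slide":[0,0,0],"twist":[0,0,0],"fingers":45},{"slide":[-1,0,0],"twist":[0,0,0],"fingers":45},{"slide":[-4,0,0],"twist":[0,0,0],"fingers":45},{"slide":[-8,0,0],"twist":[0,0,0],"fingers":45},{"slide":[-8,0,0],"twist":[0,0,0],"fingers":45}]'

```text
time_s: 9.0
position: [446.4, 248.0, 241.5]
orientation: [[0.007, -0.995, 0.102], [0.003, 0.102, 0.995], [-1.0, -0.007, 0.004]]
contact_force: [0.5, 1.1, 0.3]
finger_gap: 38.7
```

Emit:
play_rows --motion '[{"slide":[0,-1.5,2],"twist":[0.1,0,0],"fingers":45},{"slide":[0,-3,4],"twist":[0.2,0,0],"fingers":45},{"slide":[0,-4.4,5.8],"twist":[0.3,0,0],"fingers":45},{"slide":[0,-4.4,5.8],"twist":[0.4,0,0],"fingers":45},{"slide":[0,-4.4,5.8],"twist":[0.5,0,0],"fingers":45},{"slide":[0,-4.4,5.8],"twist":[0.54,0,0],"fingers":45},{"slide":[0,-4.4,5.8],"twist":[0.54,0,0],"fingers":45}]'

```text
time_s: 9.58
position: [494.2, 299.0, 235.4]
orientation: [[0.001, -0.799, 0.601], [0.001, 0.601, 0.799], [-1.0, -0.0, 0.001]]
contact_force: [0.8, -0.0, 0.3]
finger_gap: 39.2
```

```bash
python3 - <<'E'
from h import *
np.set_printoptions(precision=1,suppress=True)
s=robot.sense(); print(s['position'],s['contact_force'],np.round(s['joint_positions'],2)); print(np.round(s['orientation'],3))
a=save('wrist','w2.png'); c=cam('wrist',s); print(c[3])
Z=dict(turntable_hub=85,peg_top=150,handle_grip=160,empty_cup=89,filled_cup_0=89)
for n,z in Z.items():
    for r in optics.place_of('wrist',n)[:4]: print(n,round(r['conf'],2),np.array(r['pixel']),atz(c,r['pixel'],z))
cv2.imwrite('pics/w2c.png',cv2.resize(a[:,:,::-1],(800,600),interpolation=3))
E
```

```text
[494.2 299.  235.4] [ 0.8 -0.   0.3] [ 0.2  0.3 -1.1  1.6  0.3  1.4  0.1]
[[ 0.  -0.8  0.6]
 [ 0.   0.6  0.8]
 [-1.  -0.   0. ]]
[429.6 347.6 389.8]
turntable_hub 0.84 [291.9 257.2] [590.7 229.3  85. ]
peg_top 0.27 [345.8 294.6] [619.1 248.2 150. ]
handle_grip 0.89 [197.9 151.2] [443.  243.9 160. ]
empty_cup 0.57 [226.8 296.9] [553.6 304.9  89. ]
filled_cup_0 0.81 [344.7 218.4] [616.3 157.3  89. ]
filled_cup_0 0.59 [347.  293.7] [668.1 221.3  89. ]
```

View pics/w2c.png

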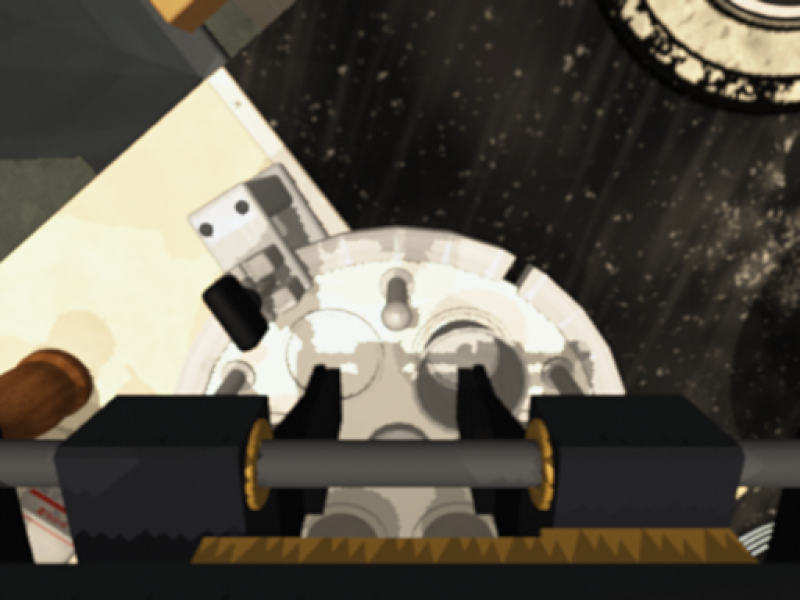

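Emit:
play_rows --motion '[{"slide":[4,-0.1,0],"twist":[0,0,0],"fingers":45},{"slide":[7.5,-0.1,0],"twist":[0,0,0],"fingers":45},{"slide":[9.4,-0.1,0],"twist":[0,0,0],"fingers":40},{"slide":[9.4,-0.1,0],"twist":[0,0,0],"fingers":30},{"slide":[9.4,-0.1,0],"twist":[0,0,0],"fingers":20},{"slide":[9.4,-0.1,0],"twist":[0,0,0],"fingers":0},{"slide":[9.4,-0.1,0],"twist":[0,0,0],"fingers":0},{"slide":[9.4,-0.1,0],"twist":[0,0,0],"fingers":0}]' --grip_force 8

```text
time_s: 10.55
position: [495.5, 298.6, 142.3]
orientation: [[0.002, -0.8, 0.599], [0.001, 0.599, 0.8], [-1.0, -0.001, 0.002]]
contact_force: [-1.7, -0.6, 4.5]
finger_gap: 14.6
```

Emit:
play_rows --motion '[{"slide":[0,0,0],"twist":[0,0,0],"fingers":0},{"slide":[0,0,0],"twist":[0,0,0],"fingers":0}]'

```text
time_s: 10.72
position: [495.5, 298.6, 142.2]
orientation: [[0.002, -0.8, 0.599], [0.001, 0.599, 0.8], [-1.0, -0.001, 0.002]]
contact_force: [-0.8, -0.4, 6.8]
finger_gap: 14.7
```

```bash
python3 - <<'E'
from h import *
s=robot.sense();print(s['moment'],s['contact_force'],s['position'],s['finger_gap']);print(s['orientation'])
E
```

```text
[-0.16342987  0.23114055  0.00098601] [-0.78852135 -0.44206247  6.75345757] [495.48263535 298.6237729  142.23986469] 14.663194532447323
[[ 2.10884159e-03 -8.00406642e-01  5.99453719e-01]
 [ 9.69992678e-04  5.99456407e-01  8.00406819e-01]
 [-9.99997306e-01 -1.10646547e-03  2.04054719e-03]]
```

Emit:
play_rows --motion '[{"slide":[0,0,0],"twist":[0,0,0],"fingers":25},{"slide":[0,-0.06,1.18],"twist":[0.1,0,0],"fingers":25},{"slide":[0,-0.23,2.34],"twist":[0.2,0,0],"fingers":25},{"slide":[0,-0.53,3.49],"twist":[0.3,0,0],"fingers":25},{"slide":[0,-0.93,4.6],"twist":[0.4,0,0],"fingers":25},{"slide":[0,-1.44,5.66],"twist":[0.5,0,0],"fingers":25},{"slide":[0,-2.06,6.66],"twist":[0.6,0,0],"fingers":25},{"slide":[0,-2.06,6.66],"twist":[0.6,0,0],"fingers":25}]'

```text
time_s: 11.38
position: [553.1, 339.3, 140.9]
orientation: [[0.001, -0.317, 0.948], [0.001, 0.948, 0.317], [-1.0, 0.0, 0.002]]
contact_force: [8.6, 1.3, -1.1]
finger_gap: 21.8
```

```bash
python3 - <<'E'
from h import *
s=robot.sense();p=np.array(s['position']);print(s['contact_force'],p,s['finger_gap']);R=np.array(s['orientation'])
d=p[:2]-[588.4,228.2];print(np.hypot(*d),np.degrees(np.arctan2(d[1],d[0])),np.degrees(np.arctan2(R[1,2],R[0,2])))
E
```

```text
[ 8.59702528  1.31165662 -1.09835348] [553.07326165 339.29863259 140.89713019] 21.760411942120243
116.57994941780144 107.63943371175252 18.469546504142205
```

Emit:
play_rows --motion '[{"slide":[0,-0.06,1.18],"twist":[0.1,0,0],"fingers":25},{"slide":[0,-0.23,2.34],"twist":[0.2,0,0],"fingers":25},{"slide":[0,-0.53,3.49],"twist":[0.3,0,0],"fingers":25},{"slide":[0,-0.84,4.38],"twist":[0.38,0,0],"fingers":25},{"slide":[0,-1.12,5.03],"twist":[0.44,0,0],"fingers":25},{"slide":[0,-1.16,5.1],"twist":[0.447,0,0],"fingers":25},{"slide":[0,-1.16,5.1],"twist":[0.447,0,0],"fingers":22},{"slide":[0,-1.16,5.1],"twist":[0.447,0,0],"fingers":0}]'

```text
time_s: 12.05
position: [602.8, 344.5, 140.8]
orientation: [[0.0, 0.115, 0.993], [0.0, 0.993, -0.115], [-1.0, 0.0, 0.0]]
contact_force: [-0.0, 0.4, 0.6]
finger_gap: 17.3
```

Emit:
play_rows --motion '[{"slide":[0,0,0],"twist":[0,0,0],"fingers":0},{"slide":[0,0,0],"twist":[0,0,0],"fingers":0},{"slide":[0,0,0],"twist":[0,0,0],"fingers":0}]' --grip_force 15

```text
time_s: 12.3
position: [602.7, 344.5, 140.8]
orientation: [[-0.0, 0.117, 0.993], [0.0, 0.993, -0.117], [-1.0, 0.0, -0.0]]
contact_force: [-1.5, -0.5, 1.8]
finger_gap: 14.2
```

```bash
python3 - <<'E'
from h import *
s=robot.sense();p=np.array(s['position']);print(s['contact_force'],p,s['finger_gap']);R=np.array(s['orientation'])
d=p[:2]-[588.4,228.2];print(np.hypot(*d),np.degrees(np.arctan2(d[1],d[0])),np.degrees(np.arctan2(R[1,2],R[0,2])))
E
```

```text
[-1.46810534 -0.46522983  1.84532972] [602.70020795 344.53456987 140.78199372] 14.222495744313282
117.21018767066171 82.99217935281267 -6.736252483985117
```

Emit:
play_rows --motion '[{"slide":[0,0,0],"twist":[0,0,0],"fingers":45},{"slide":[0,0,0],"twist":[0,0,0],"fingers":45},{"slide":[-2.5,0,0],"twist":[0,0,0],"fingers":45},{"slide":[-5,-1,-1.7],"twist":[-0.12,0,0],"fingers":45},{"slide":[-5,-3,-5.1],"twist":[-0.24,0,0],"fingers":45},{"slide":[-5,-4.8,-8.4],"twist":[-0.36,0,0],"fingers":45},{"slide":[-5,-5.81,-10.11],"twist":[-0.48,0,0],"fingers":45},{"slide":[-5,-5.81,-10.11],"twist":[-0.6,0,0],"fingers":45}]'

```text
time_s: 12.97
position: [492.7, 297.8, 191.0]
orientation: [[0.001, -0.47, 0.883], [-0.003, 0.883, 0.47], [-1.0, -0.003, -0.001]]
contact_force: [1.1, 1.1, -0.0]
finger_gap: 38.5
```

Emit:
play_rows --motion '[{"slide":[0,0,0],"twist":[-0.12,0,0],"fingers":45},{"slide":[0,0,0],"twist":[-0.24,0,0],"fingers":45},{"slide":[0,0,0],"twist":[-0.36,0,0],"fingers":45},{"slide":[0,0,0],"twist":[-0.445,0,0],"fingers":45},{"slide":[0,0,0],"twist":[-0.445,0,0],"fingers":45}]'

```text
time_s: 13.38
position: [496.2, 298.5, 190.6]
orientation: [[0.0, -0.802, 0.598], [0.0, 0.598, 0.802], [-1.0, -0.0, 0.0]]
contact_force: [0.6, 0.4, 0.5]
finger_gap: 39.0
```

```bash
python3 - <<'E'
from h import *
s=robot.sense();p=np.array(s['position']);print(s['contact_force'],p,s['finger_gap'],np.round(s['joint_positions'],2));print(np.round(s['orientation'],3))
a=save('wrist','w3.png');cv2.imwrite('pics/w3c.png',a[:,:,::-1])
E
```

```text
[0.63016565 0.37459058 0.50324177] [496.21951207 298.49479589 190.55747477] 38.98659699701607 [ 0.19  0.37 -1.    1.66  0.33  1.29  0.06]
[[ 0.    -0.802  0.598]
 [ 0.     0.598  0.802]
 [-1.    -0.     0.   ]]
```

View pics/w3c.png

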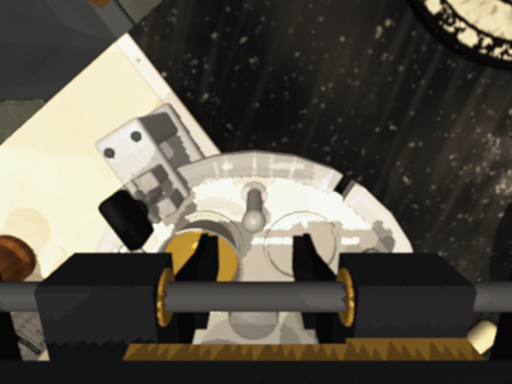

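Emit:
play_rows --motion '[{"slide":[2.5,0,0],"twist":[0,0,0],"fingers":45},{"slide":[4.9,0,0],"twist":[0,0,0],"fingers":45},{"slide":[4.9,0,0],"twist":[0,0,0],"fingers":30},{"slide":[4.9,0,0],"twist":[0,0,0],"fingers":15},{"slide":[4.9,0,0],"twist":[0,0,0],"fingers":0},{"slide":[4.9,0,0],"twist":[0,0,0],"fingers":0},{"slide":[4.9,0,0],"twist":[0,0,0],"fingers":0},{"slide":[4.9,0,0],"twist":[0,0,0],"fingers":0}]' --grip_force 8

```text
time_s: 14.1
position: [496.4, 299.1, 142.9]
orientation: [[0.001, -0.799, 0.601], [0.001, 0.601, 0.799], [-1.0, -0.001, 0.001]]
contact_force: [-1.3, -0.4, 5.9]
finger_gap: 14.8
```

```bash
python3 - <<'E'
from h import *
s=robot.sense();p=np.array(s['position']);print(s['contact_force'],p,s['finger_gap']);R=np.array(s['orientation'])
d=p[:2]-[588.4,228.2];print(np.hypot(*d),np.degrees(np.arctan2(d[1],d[0])),np.degrees(np.arctan2(R[1,2],R[0,2])))
print((p-[495.48,298.62,142.24])@R)
E
```

```text
[-1.26407377 -0.37199407  5.93797056] [496.43404492 299.13599833 142.85905757] 14.812500884228454
116.14496438492436 142.35595996360126 53.03085004753274
[-0.61730393 -0.45241937  0.98688441]
```

Emit:
play_rows --motion '[{"slide":[0,0,0],"twist":[0,0,0],"fingers":25},{"slide":[0,-0.06,1.18],"twist":[0.1,0,0],"fingers":25},{"slide":[0,-0.23,2.34],"twist":[0.2,0,0],"fingers":25},{"slide":[0,-0.53,3.49],"twist":[0.3,0,0],"fingers":25},{"slide":[0,-0.93,4.6],"twist":[0.4,0,0],"fingers":25},{"slide":[0,-1.44,5.66],"twist":[0.5,0,0],"fingers":25},{"slide":[0,-2.06,6.66],"twist":[0.6,0,0],"fingers":25}]'

```text
time_s: 14.68
position: [552.7, 339.5, 141.4]
orientation: [[-0.001, -0.316, 0.949], [-0.001, 0.949, 0.316], [-1.0, -0.001, -0.001]]
contact_force: [-1.9, -1.3, 0.2]
finger_gap: 21.5
```

Emit:
play_rows --motion '[{"slide":[0,-0.06,1.18],"twist":[0.1,0,0],"fingers":25},{"slide":[0,-0.23,2.34],"twist":[0.2,0,0],"fingers":25},{"slide":[0,-0.53,3.49],"twist":[0.3,0,0],"fingers":25},{"slide":[0,-0.84,4.38],"twist":[0.38,0,0],"fingers":25},{"slide":[0,-1.08,4.93],"twist":[0.43,0,0],"fingers":25},{"slide":[0,-1.12,5.03],"twist":[0.44,0,0],"fingers":25},{"slide":[0,-1.12,5.03],"twist":[0.44,0,0],"fingers":22},{"slide":[0,-1.12,5.03],"twist":[0.44,0,0],"fingers":0}]'

```text
time_s: 15.35
position: [603.4, 345.2, 141.6]
orientation: [[-0.0, 0.112, 0.994], [0.0, 0.994, -0.112], [-1.0, 0.0, -0.0]]
contact_force: [0.2, 0.2, 1.0]
finger_gap: 17.2
```

Emit:
play_rows --motion '[{"slide":[0,0,0],"twist":[0,0,0],"fingers":0},{"slide":[0,0,0],"twist":[0,0,0],"fingers":0},{"slide":[0,0,0],"twist":[0,0,0],"fingers":0},{"slide":[0,0,0],"twist":[0,0,0],"fingers":0}]' --grip_force 15

```text
time_s: 15.68
position: [603.2, 345.3, 141.6]
orientation: [[-0.0, 0.113, 0.994], [0.0, 0.994, -0.113], [-1.0, 0.0, -0.001]]
contact_force: [-1.9, -0.1, -0.9]
finger_gap: 14.5
```

```bash
python3 - <<'E'
from h import *
s=robot.sense();p=np.array(s['position']);print(s['contact_force'],p,s['finger_gap']);R=np.array(s['orientation'])
d=p[:2]-[588.4,228.2];print(np.hypot(*d),np.degrees(np.arctan2(d[1],d[0])),np.degrees(np.arctan2(R[1,2],R[0,2])))
print((np.array([495.48,298.62,142])-p)@R)
E
```

```text
[-1.85316097 -0.06536306 -0.91236839] [603.19641568 345.31196178 141.6302899 ] 14.532459289646775
118.04298161387713 82.79916482109141 -6.4826819266396045
[  -0.32514758  -58.55486926 -101.75619761]
```

Emit:
play_rows --motion '[{"slide":[0,0,0],"twist":[0,0,0],"fingers":45},{"slide":[0,0,0],"twist":[0,0,0],"fingers":45},{"slide":[-3.5,0,0],"twist":[0,0,0],"fingers":45},{"slide":[-6.5,-1.5,-2],"twist":[-0.12,0,0],"fingers":45},{"slide":[-8.5,-4,-5],"twist":[-0.24,0,0],"fingers":45},{"slide":[-8.5,-6.5,-8.2],"twist":[-0.36,0,0],"fingers":45},{"slide":[-8.5,-9,-11.4],"twist":[-0.48,0,0],"fingers":45},{"slide":[-8.5,-11.81,-14.84],"twist":[-0.6,0,0],"fingers":45}]'

```text
time_s: 16.35
position: [444.1, 245.4, 226.3]
orientation: [[0.001, -0.472, 0.882], [-0.0, 0.882, 0.472], [-1.0, -0.0, 0.0]]
contact_force: [-0.3, -1.5, 1.9]
finger_gap: 39.1
```

Emit:
play_rows --motion '[{"slide":[0,0,0],"twist":[-0.12,0,0],"fingers":45},{"slide":[0,0,0],"twist":[-0.24,0,0],"fingers":45},{"slide":[0,0,0],"twist":[-0.36,0,0],"fingers":45},{"slide":[0,0,0],"twist":[-0.48,0,0],"fingers":45},{"slide":[0,0,0],"twist":[-0.6,0,0],"fingers":45},{"slide":[0,0,0],"twist":[-0.72,0,0],"fingers":45},{"slide":[0,0,0],"twist":[-0.84,0,0],"fingers":45},{"slide":[0,0,0],"twist":[-0.97,0,0],"fingers":45}]'

```text
time_s: 17.02
position: [445.6, 246.0, 226.9]
orientation: [[0.001, -0.993, 0.114], [-0.0, 0.114, 0.993], [-1.0, -0.001, -0.0]]
contact_force: [-0.3, -1.3, 0.7]
finger_gap: 39.1
```

```bash
python3 - <<'E'
from h import *
np.set_printoptions(precision=2,suppress=True)
a=save('wrist','w4.png')
s=robot.sense();p=np.array(s['position']);R=np.array(s['orientation']);print(s['contact_force'],p,s['finger_gap'],np.array(s['joint_positions']));print(R)
print((np.array([442.5,244.8,153])-p)@R)
b=save('scene','s4.png')
c=cam('scene')
for n,z in dict(nozzle_tip=142,empty_cup=89,turntable_hub=85).items():
    for r in optics.place_of('scene',n)[:1]: print(n,r['conf'],np.array(r['pixel']),atz(c,r['pixel'],z))
cv2.imwrite('pics/w4c.png',np.hstack([cv2.resize(a[:,:,::-1],(400,300),interpolation=3),cv2.resize(b[120:290,130:357,::-1],(400,300),interpolation=3)]))
E
```

```text
[-0.32  0.11  0.29] [445.66 246.01 226.87] 39.392004966593525 [ 0.34  0.14 -1.    1.77  0.13  1.3   0.78]
[[ 0.   -0.99  0.1 ]
 [-0.    0.1   0.99]
 [-1.   -0.   -0.  ]]
[73.87  3.09 -1.53]
nozzle_tip 0.84 [183.2 184.1] [672.43 219.04 142.  ]
empty_cup 0.79 [201.1 187.6] [669.28 217.44  89.  ]
turntable_hub 0.65 [219.4 209.6] [584.62 229.59  85.  ]
```

View pics/w4c.png

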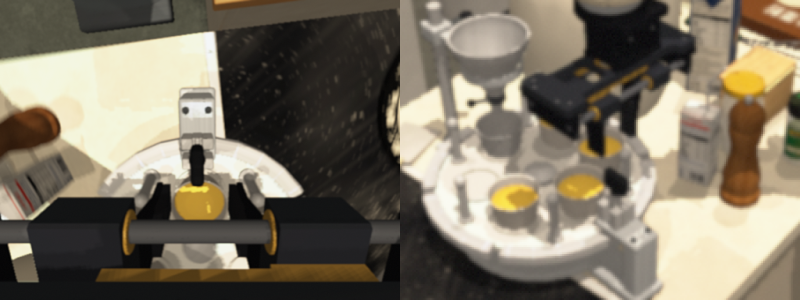

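Emit:
play_rows --motion '[{"slide":[2,0.3,-0.1],"twist":[0,0,0],"fingers":45},{"slide":[5,0.3,-0.1],"twist":[0,0,0],"fingers":45},{"slide":[7.2,0.3,-0.1],"twist":[0,0,0],"fingers":45},{"slide":[7.2,0.3,-0.1],"twist":[0,0,0],"fingers":45},{"slide":[7.2,0.3,-0.1],"twist":[0,0,0],"fingers":20},{"slide":[7.2,0.3,-0.1],"twist":[0,0,0],"fingers":0},{"slide":[7.2,0.3,-0.1],"twist":[0,0,0],"fingers":0},{"slide":[7.2,0.3,-0.1],"twist":[0,0,0],"fingers":0}]' --grip_force 25

```text
time_s: 17.93
position: [443.0, 246.0, 156.0]
orientation: [[0.002, -0.993, 0.121], [0.001, 0.121, 0.993], [-1.0, -0.002, 0.001]]
contact_force: [-0.8, -0.2, 0.1]
finger_gap: 20.1
```

Emit:
play_rows --motion '[{"slide":[0,0,0],"twist":[0,0,0],"fingers":0},{"slide":[-0.3,0,0],"twist":[0,0,0],"fingers":0},{"slide":[-0.65,0,0],"twist":[0,0,0],"fingers":0},{"slide":[-0.65,0,0],"twist":[0,0,0],"fingers":0},{"slide":[-0.65,0,0],"twist":[0,0,0],"fingers":0}]'

```text
time_s: 18.35
position: [442.5, 244.5, 160.9]
orientation: [[0.0, -0.993, 0.121], [-0.001, 0.121, 0.993], [-1.0, -0.0, -0.001]]
contact_force: [3.9, -4.3, -8.1]
finger_gap: 11.6
```

Emit:
play_rows --motion '[{"slide":[0,0,0],"twist":[0.1,0,0],"fingers":0},{"slide":[0,0,0],"twist":[0.2,0,0],"fingers":0},{"slide":[0,0,0],"twist":[0.3,0,0],"fingers":0},{"slide":[0,0,0],"twist":[0.4,0,0],"fingers":0},{"slide":[0,0,0],"twist":[0.5,0,0],"fingers":0},{"slide":[0,0,0],"twist":[0.6,0,0],"fingers":0},{"slide":[0,0,0],"twist":[0.7,0,0],"fingers":0},{"slide":[0,0,0],"twist":[0.8,0,0],"fingers":0}]'

```text
time_s: 19.02
position: [442.8, 245.0, 160.9]
orientation: [[0.001, -0.601, 0.799], [-0.0, 0.799, 0.601], [-1.0, -0.001, 0.0]]
contact_force: [6.0, -2.4, -7.8]
finger_gap: 12.0
```

Emit:
play_rows --motion '[{"slide":[0,0,0],"twist":[0.1,0,0],"fingers":0},{"slide":[0,0,0],"twist":[0.2,0,0],"fingers":0},{"slide":[0,0,0],"twist":[0.3,0,0],"fingers":0},{"slide":[0,0,0],"twist":[0.4,0,0],"fingers":0},{"slide":[0,0,0],"twist":[0.5,0,0],"fingers":0},{"slide":[0,0,0],"twist":[0.6,0,0],"fingers":0},{"slide":[0,0,0],"twist":[0.7,0,0],"fingers":0},{"slide":[0,0,0],"twist":[0.785,0,0],"fingers":0}]'

```text
time_s: 19.68
position: [443.3, 245.0, 161.1]
orientation: [[0.002, 0.14, 0.99], [0.0, 0.99, -0.14], [-1.0, 0.0, 0.002]]
contact_force: [7.0, -3.2, -7.5]
finger_gap: 11.9
```

Emit:
play_rows --motion '[{"slide":[0,0,0],"twist":[0,0,0],"fingers":0},{"slide":[0,0,0],"twist":[0,0,0],"fingers":0}]'

```text
time_s: 19.85
position: [443.4, 245.0, 161.2]
orientation: [[0.002, 0.135, 0.991], [-0.0, 0.991, -0.135], [-1.0, 0.0, 0.002]]
contact_force: [7.2, -3.1, -7.6]
finger_gap: 11.8
```

```bash
python3 - <<'E'
from h import *
s=robot.sense();print(s['moment'],s['contact_force'],s['position'],np.round(s['joint_positions'],2))
E
```

```text
[-0.74620453 -1.73394967  0.33814904] [ 7.1746973  -3.05340345 -7.55995196] [443.35793753 244.98132354 161.15473703] [ 0.14  0.16 -0.79  1.87  0.13  1.16 -0.83]
```

Emit:
play_rows --motion '[{"slide":[0.4,0,0],"twist":[-0.01,0,0],"fingers":0},{"slide":[0.8,0,0],"twist":[-0.01,0,0],"fingers":0},{"slide":[1.0,0,0],"twist":[-0.01,0,0],"fingers":0},{"slide":[1.0,0,0],"twist":[-0.01,0,0],"fingers":0},{"slide":[1.0,0,0],"twist":[-0.01,0,0],"fingers":0}]'

```text
time_s: 20.27
position: [443.4, 245.0, 151.2]
orientation: [[0.002, 0.125, 0.992], [-0.0, 0.992, -0.125], [-1.0, 0.0, 0.002]]
contact_force: [6.0, -3.8, -6.0]
finger_gap: 11.4
```

Emit:
play_rows --motion '[{"slide":[0.3,0,0],"twist":[0,0,0],"fingers":0},{"slide":[0.55,0,0],"twist":[0,0,0],"fingers":0},{"slide":[0.55,0,0],"twist":[0,0,0],"fingers":0},{"slide":[0.55,0,0],"twist":[0,0,0],"fingers":0}]'

```text
time_s: 20.6
position: [443.4, 245.0, 145.7]
orientation: [[0.002, 0.125, 0.992], [-0.0, 0.992, -0.125], [-1.0, 0.0, 0.002]]
contact_force: [6.4, -2.6, -6.4]
finger_gap: 11.5
```

Emit:
play_rows --motion '[{"slide":[0.1,0,0],"twist":[0,0,0],"fingers":0},{"slide":[0.2,0,0],"twist":[0,0,0],"fingers":0},{"slide":[0.2,0,0],"twist":[0,0,0],"fingers":0},{"slide":[0.2,0,0],"twist":[0,0,0],"fingers":0}]'

```text
time_s: 20.93
position: [443.4, 245.1, 144.4]
orientation: [[0.002, 0.125, 0.992], [-0.0, 0.992, -0.125], [-1.0, -0.0, 0.002]]
contact_force: [3.8, -3.9, 1.6]
finger_gap: 12.2
```

Emit:
play_rows --motion '[{"slide":[0.1,0,0],"twist":[0,0,0],"fingers":0},{"slide":[0.1,0,0],"twist":[0,0,0],"fingers":0},{"slide":[0.1,0,0],"twist":[0,0,0],"fingers":45},{"slide":[0.1,0,0],"twist":[0,0,0],"fingers":45},{"slide":[0.1,0,0],"twist":[0,0,0],"fingers":45},{"slide":[0,0,0],"twist":[0,0,0],"fingers":45},{"slide":[-3,0,0],"twist":[0,0,0],"fingers":45},{"slide":[-6.5,0,0],"twist":[0,0,0],"fingers":45}]'

```text
time_s: 21.6
position: [440.5, 245.0, 207.4]
orientation: [[-0.005, 0.124, 0.992], [-0.001, 0.992, -0.124], [-1.0, -0.002, -0.005]]
contact_force: [0.8, -0.2, 0.5]
finger_gap: 37.3
```

Emit:
play_rows --motion '[{"slide":[-4,1,0],"twist":[0,0,0],"fingers":45},{"slide":[-7,2.5,0],"twist":[0,0,0],"fingers":45},{"slide":[-10,4,2],"twist":[0,0,0],"fingers":45},{"slide":[-13,4.5,4],"twist":[0,0,0],"fingers":45},{"slide":[-16,4.5,4],"twist":[0,0,0],"fingers":45},{"slide":[-18,4.5,4],"twist":[0,0,0],"fingers":45},{"slide":[-18,4.5,4],"twist":[0,0,0],"fingers":45}]'

```text
time_s: 22.18
position: [488.3, 286.7, 392.8]
orientation: [[0.004, 0.124, 0.992], [0.004, 0.992, -0.124], [-1.0, 0.004, 0.004]]
contact_force: [0.2, 0.2, -0.3]
finger_gap: 39.2
```

```bash
python3 - <<'E'
from h import *
np.set_printoptions(precision=1,suppress=True)
s=robot.sense();print(s['position'],s['contact_force'])
a=save('wrist','w5.png'); c=cam('wrist',s)
for n,z in dict(handle_grip=149,nozzle_tip=142,empty_cup=89,turntable_hub=85).items():
    for r in optics.place_of('wrist',n)[:1]: print('w',n,r['conf'],np.array(r['pixel']),atz(c,r['pixel'],z))
b=save('scene','s5.png'); c=cam('scene')
for n,z in dict(handle_grip=149,nozzle_tip=142,empty_cup=89,pepper_mill=0,mini_carton=0,spice_a=0,flour_jar=0).items():
    for r in optics.place_of('scene',n)[:1]: print('s',n,r['conf'],np.array(r['pixel']),atz(c,r['pixel'],z))
cv2.imwrite('pics/w5c.png',np.hstack([cv2.resize(a[60:300,140:460,::-1],(400,300),interpolation=3),cv2.resize(b[120:290,130:357,::-1],(400,300),interpolation=3)]))
E
```

```text
[488.3 286.7 392.8] [ 0.2  0.2 -0.3]
w handle_grip 0.61 [199.6 224. ] [445.4 245.  149. ]
w nozzle_tip 0.97 [195.8 403.7] [671.4 219.7 142. ]
w empty_cup 0.74 [185.7 384. ] [666.1 219.1  89. ]
w turntable_hub 0.74 [234.  458.2] [777.5 128.4  85. ]
s handle_grip 0.45 [228.5 250.7] [444.  248.2 149. ]
s nozzle_tip 0.71 [185.2 183.8] [667.3 225.  142. ]
s empty_cup 0.74 [203.1 188.6] [661.9 221.3  89. ]
s pepper_mill 0.89 [232.8 321.9] [405.4  22.3   0. ]
s mini_carton 0.81 [217.2 297.9] [486.6  11.2   0. ]
s spice_a 0.73 [205.5 352.6] [ 401.6 -119.3    0. ]
s flour_jar 0.75 [204.3 321.7] [468.2 -71.9   0. ]
```

View pics/w5c.png

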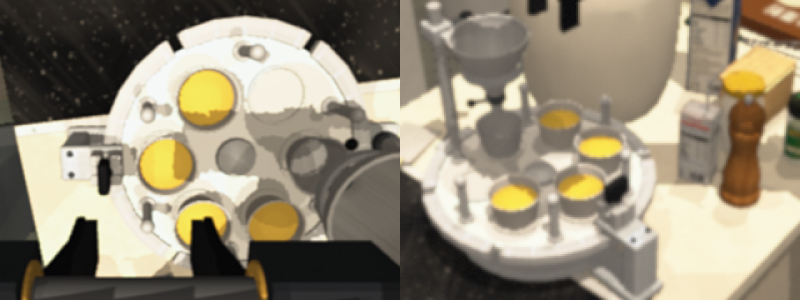

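```bash
python3 - <<'E'
from h import *
a=cv2.imread('pics/s0.png').astype(int);b=cv2.imread('pics/s5.png').astype(int)
d=np.abs(a-b).max(2)
print('right group',(d[165:245,285:370]>40).sum(),'handle',(d[215:235,243:262]>40).sum())
order.finish_job()
E
```

```text
right group 1195 handle 54
the job is handed in; nothing more can be done
```

```bash
python3 - <<'E'
import cv2,numpy as np
a=cv2.imread('pics/s0.png');b=cv2.imread('pics/s5.png')
for n,(r0,r1,c0,c1) in dict(mill=(175,238,308,338),carton=(170,225,285,312),jar=(170,212,345,370)).items():
    m=cv2.matchTemplate(b[r0-10:r1+10,c0-10:c1+10],a[r0:r1,c0:c1],cv2.TM_CCOEFF_NORMED);print(n,cv2.minMaxLoc(m)[1::2])
cv2.imwrite('pics/cmp.png',cv2.resize(np.hstack([a[150:250,270:380],b[150:250,270:380]]),(792,360)))
E
```

```text
mill (0.8988496661186218, (11, 9))
carton (0.8835658431053162, (10, 10))
jar (0.9481790065765381, (10, 10))
```

View pics/cmp.png

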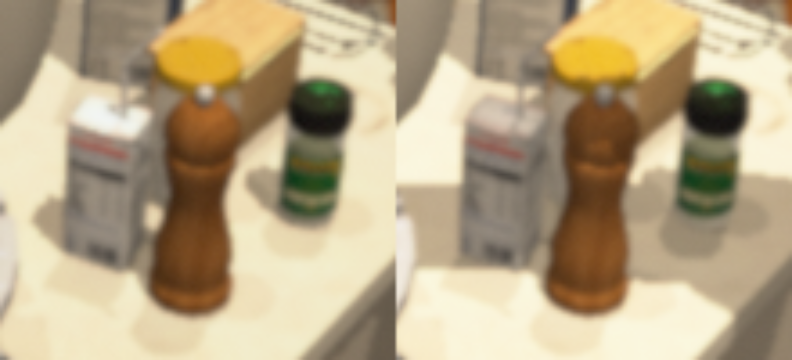

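The job is done and handed in at about 22 s. The empty cup stands under the nozzle, and the plunger is back home in its notch.

**What I did:** I lifted the plunger about 17 mm and parked it with a quarter turn. I then turned the table clockwise by 120°, in two 60° pushes on its pegs with the fingers above the cup rims. After that I lifted the plunger again, turned the handle back, and let it drop.

**Last checks:**
- **Plunger:** it went down past rim height with only the spring pulling on it. It bottomed about 11 mm below the parked height, within 1 mm of the first home grip. In the pictures the handle is back in its home direction.
- **Cup under nozzle:** the networks put the cup within about 5 to 7 mm of the nozzle in both views, which is within their noise. The notch sets the exact position.
- **Other cups:** all of them stand upright in their nests.
- **Contact:** the gripper was clear, with no force on it, before I handed in.

**One check that disagreed:** a plain before-and-after picture comparison showed many changed pixels around the mill, carton and jars. I looked into it only after handing in. The side-by-side picture shows it is the arm's shadow: the mill, carton and spice jar match to within about 1 pixel, and the flour jar looks the same.

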